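Stack spacer, washer and bushing on an inclined microscope stub

TASK

Assemble the tube stack on the inclined stub of the microscope cradle: first slide the tall spacer down the stub until it sits on the seat, then the washer flat on top of it, then the flanged bushing, flange first. Press the bushing home so that it pushes the sprung catch aside and the catch snaps shut over its flange, then let go; leave the other things on the table where they are.

Things in the scene. Friction and masses are not known exactly. Their poses are not given: they have to be found in the camera images.
- stub: Fixed steel post, 20 mm diameter, 80 mm long, on an 84 mm grey seat plate over a low black plinth (170 x 110 x 22 mm), leaning 30 degrees from vertical, roughly to the robot's right (-y). Origin: centre of the seat face at the post's foot, 62 mm above the table. z runs up along the post, x up the slope (away from the lean, towards the catch), y is level.
- stub_tip (a point): Centre of the stub's free end, 80 mm from the seat along the stub axis. The last 12 mm taper from 20 to 10 mm diameter.
- spacer_home (a point): Point on the stub axis 22.5 mm from the seat: where the middle of the spacer belongs.
- washer_home (a point): Point on the stub axis 51 mm from the seat: where the middle of the washer belongs.
- bushing_home (a point): Point on the stub axis 57 mm from the seat: where the underside of the bushing's flange belongs.
- catch (a joint): Angle of the sprung steel catch, a hooked arm 24 mm wide hinged at the upper edge of the seat plate and reaching 93 mm up along the stub. 0 = shut; grows as it is pushed away from the stub, to 0.4 rad; a spring always shuts it. A flange pushed down the stub opens it by about 0.08 rad with 3 to 10 N; it snaps back over the flange. Close fingers along the stub's y axis to clear it.
- catch_nose (a point): Inner lower lip of the catch's nose. Shut, it is 32.5 mm from the stub axis (58 mm rings pass freely, the 76 mm flange does not) and 71.5 mm from the seat, measured along the stub; the top of a seated flange is at 69 mm. The nose's upper face slopes, 77 to 93 mm from the seat.
- spacer: Plain aluminium tube: 58 mm outside, 23 mm bore, 45 mm tall, 220 g, standing upright and loose on the table. Origin: centre of its underside, z along its axis.
- spacer_mid (a point): Centre of the spacer, 22.5 mm from either end.
- washer: Thick flat steel washer: 58 mm outside, 23 mm bore, 12 mm thick, 120 g, lying flat and loose on the table. Origin: centre of its underside, z along its axis.
- washer_mid (a point): Centre of the washer, 6 mm from either face.
- bushing: Aluminium flanged bushing: flange 76 mm across and 12 mm thick at the bottom, hub 40 mm across above it, 50 mm tall in all, 23 mm bore right through, 300 g, standing flange down and loose on the table. Origin: centre of the flange's underside, z along its axis towards the hub. Grip it by the hub.
- eyepiece: Bystander: black eyepiece, 34 mm across, 62 mm tall, standing. Leave alone. Origin: centre of its underside.
- objective: Bystander: steel objective lens, 31 mm across, 52 mm tall, standing. Leave alone. Origin: centre of its underside.
- bottle: Bystander: white plastic bottle, 48 mm across, 120 mm tall. Leave alone. Origin: centre of its underside.
- screwdriver: Bystander: screwdriver 160 mm long, lying on the table. Leave alone. Origin: under its middle.
- brush: Bystander: brush 150 mm long, lying on the table. Leave alone. Origin: under its middle.
- cup: Bystander: small glass cup, 60 mm across, 70 mm tall. Leave alone. Origin: centre of its underside.
There are look-alikes about, which are no part of the job. What is shaped like the bushing but pink or purple is not meant.

How it is judged:
On the way, in this order (a step that is already met when the one before it is completed fails the run):
1. the spacer is on the stub, down on the seat (distance between spacer_mid and spacer_home below 0.006 m and angle between the z axis of spacer and the z axis of stub, either way round below 0.12 rad), for 0.2 s.
2. the washer is on the stub, flat on the spacer (distance between washer_mid and washer_home below 0.006 m and angle between the z axis of washer and the z axis of stub, either way round below 0.12 rad), for 0.2 s.
3. the bushing pushes the catch open (value of joint catch above 0.03 rad and distance between bushing and bushing_home below 0.05 m), for 0.02 s.
4. the catch has snapped shut with the bushing home (value of joint catch below 0.02 rad and distance between bushing and bushing_home below 0.006 m), for 0.2 s.
At the end, for the whole second after the job is handed in: Spacer, washer and bushing are on the stub in this order from the seat up, each within 6 mm of its home point and square to the stub (0.12 rad, bushing 0.1 rad); the catch is shut (below 0.02 rad) over the flange; the bushing is at rest (below 0.02 m/s) (all of step 1 and all of step 2 and all of step 4 and angle between the z axis of bushing and the z axis of stub, either way round below 0.1 rad and linear speed of bushing below 0.02 m/s); the robot touches nothing.
It fails at once if a bystander is shifted by more than 30 mm (distance of any of eyepiece, objective, bottle, screwdriver, brush, cup from where it was at the start of the episode above 0.03 m).
It also fails if it takes over 72 s, if anything falls off the work surface, if the arm or the gripper's body presses on something with over 40 N, if the wrist force passes 120 N, or if a joint passes its speed limit or range.

ROBOT

A 7-joint arm with a two-finger parallel gripper is mounted at the origin on the work surface. World frame = base frame: x ahead of the robot, y to its left, z up, the work surface at z = 0. Lengths are in m, angles in rad, forces in N, time in s.
With the tool pointing down it reaches from about 0.4 to 0.85 m from the base axis. Payload 10.4 kg.
Tool frame: the origin (TCP) lies between the finger pads; the fingertips stand manip.tcp_to_tips ahead of it and the grasp point (between the pads) lies 2 mm behind it (manip.tcp_to_tips is the distance from the TCP to the fingertips, in m); y points along the fingers, z is the direction in which the jaws open and shut, and the axes are right-handed (so a half turn about y gives the same grasp; the last joint's range is limited). The gripper opens to 85 mm and grips with 20 to 120 N. Pads are 22 mm wide; open, the fingers measure 114 mm over their backs; the gripper's body (76 mm by 85 mm) begins 54 mm behind the grasp point. The pads swing forward as they close: fully open they stand 13 mm farther back than shut.
Start: joints at [-1.151, 0.332, -0.065, 1.46, 0.022, 1.35, -0.088], TCP at [0.268, 0.565, 0.248] pointing down, gripper open.
Joint ranges: [-2.6, 2.6], [-0.5, 2.12], [-1.47, 1.34], [0.16, 2.42], [-1.27, 4.41], [0.06, 2.06], [-2.6, 2.6]. Speed limits (rad/s): [2.22, 2.22, 2.79, 2.79, 3.14, 3.14, 3.14].

INTERFACE

Orientations are given as a unit quaternion [x, y, z, w].
In Python, from workcell import manip gives the robot as it stands. The module is installed in compiled form; this text tells all that it offers.
- The arm moves only by the tool move_arm, never from a script. Its argument "increments" is a list of rows, each an object with "offset": the shift along the tool's x, y, z in m, a list of three; "yaw": the turn about the tool's y in degrees; "jaw": the closure in counts, from 0 (fully open) to 255 (shut). In form: [{"offset": [tx, ty, tz], "yaw": yaw, "jaw": jaw}, ...]. A call has 1 to 10 rows; each row is the pose to reach, as a shift and turn from the pose measured when the call began, along the tool's axes at that moment; what a row does not reach only later rows make up. A row lasts 1/12 s, in which the tool goes at most 41.7 mm and 7.16 degrees, less where a joint would pass 70% of its speed; a pose out of reach is approached as far as the arm can. A call with a gripper value outside its range is refused whole. The fingers move at their own pace and stop on an object; "squeeze" is the grip in N (left out, the last holds). Time passes only in rows, so rows that repeat a pose let the fingers close. It gives the time, the measured TCP pose, the force and the opening at its end, in the units of the state.
- manip.get_obs(): the state, without advancing time (a new reading comes with each control period).
- manip.camera(name): name is "side" or "top"; returns a dict with "pixels" (480x640x3 uint8, red, green, blue), "depth" (480x640 float32, m along the optical axis (not along the pixel's ray), 0 where there is no reading), "intrinsics" (3x3 intrinsics, pixels), "R" (3x3) and "t" (3): a world point X has camera coordinates R X + t. Camera axes: x right, y down, z forward; pixel columns grow to the right and rows downward; lengths in m; the calibration is good to about 2 mm. A picture is of the moment at which its call begins.
- manip.hand_in(): hands the job in, once; it reports no verdict.
Trained networks look in a picture, given as the dict that the camera call returned (one of the last four; its "shot" number tells which), for a name from the list of things; names that differ only in an ending like _2 or _b are one class to them, and where a whole thing is asked for, a point or a joint stands for the part that bears it (a point fixed in the world has none). Each returns a list of dicts, best first, with "confidence" (0 to 1); they miss things now and then, are a little off and sometimes report something else, mostly with a low value. They report only what shows in the picture. A call takes as long as a camera call. They do not tell look-alikes from the thing itself.
- manip.recognise(picture, query): "bbox" ([left, top, right, bottom] in pixels, round what is visible of it).
- manip.spot_point(picture, query): "centre" ([column, row] in pixels: a listed point, or the origin of a listed thing).
The state is a dict: "clock": time; "joint_pos": joint angles; "joint_velocities": joint speeds; "tau": joint torques, N m; "position": TCP position; "ee_rot": TCP orientation; "ft_force": force on the tool from outside, world axes, zero at the start; "torque": the same for the moment, N m; "grip_width": opening from 0.0 (shut) to 1.0 (fully open).
Only numpy, scipy, OpenCV 4.12 (cv2) and the standard library are available. Lean on these libraries where they do the work, as an engineer would, in place of code of your own. Each camera call takes 0.05 s, during which the arm holds its last target. There are 200 camera calls.

## Working session

There is one attempt and no reset: what is moved stays moved. The work goes in short steps, Python scripts to look and compute and a tool call to move; the robot and the scene stay as the last step left them, time stands still between calls to the robot, and variables do not carry over. Pictures are saved under pics/ and viewed, about 8 in all and at most 12, crops included, and the job is handed in when it is done.

Besides the shell and the picture viewer there is one more tool, called after ">>>" by a JSON object that holds its "method" and its "body". move_arm: Moves the arm, as the interface text tells. Its arguments: {"type":"object","properties":{"increments":{"type":"array","items":{"type":"object","properties":{"offset":{"type":"array","items":{"type":"number"}},"yaw":{"type":"number"},"jaw":{"type":"number"}}}},"squeeze":{"type":"number"}},"required":["increments"]}

```bash
mkdir -p pics; cat > h.py <<'E'
import numpy as np, cv2
from workcell import manip
from scipy.spatial.transform import Rotation as Ro
def cloud(p):
    K=np.array(p["intrinsics"]);d=p["depth"];v,u=np.mgrid[:480,:640]
    c=np.stack([(u-K[0,2])/K[0,0]*d,(v-K[1,2])/K[1,1]*d,d],-1)
    w=(c-np.array(p["t"]))@np.array(p["R"]); w[d==0]=np.nan
    return w
def proj(p,X):
    c=np.array(p["R"])@np.array(X)+np.array(p["t"]);k=np.array(p["intrinsics"])@c
    return k[:2]/k[2]
def save(p,n): cv2.imwrite("pics/"+n,cv2.cvtColor(p["pixels"],cv2.COLOR_RGB2BGR))
E
python3 - <<'E'
from h import *
np.set_printoptions(precision=4,suppress=True)
o=manip.get_obs()
for k in("clock","position","ee_rot","grip_width","ft_force"):print(k,o[k])
print(Ro.from_quat(o["ee_rot"]).as_matrix(),manip.tcp_to_tips)
ims=[]
for n in("side","top"):
    p=manip.camera(n);ims.append(p["pixels"]);w=cloud(p)
    C=-np.array(p["R"]).T@np.array(p["t"]);print(n,"cam at",C)
    np.savez(n+".npz",**{k:p[k] for k in("pixels","depth","intrinsics","R","t")})
    for q in("spacer","washer","bushing","stub","stub_tip","catch_nose"):
        for r in manip.spot_point(p,q)[:3]:
            u,v=map(int,map(round,r["centre"]));v=min(max(v,0),479);u=min(max(u,0),639)
            print(n,q,round(r["confidence"],2),(u,v),w[v,u])
    for q in("spacer","washer","bushing","stub","catch"):
        print(n,q,[(np.round(r["bbox"]).astype(int).tolist(),round(r["confidence"],2)) for r in manip.recognise(p,q)[:3]])
    save(p,n+"0.png")
E
```

```text
clock 0.0
position [0.2676 0.5644 0.2475]
ee_rot [ 0.6904 -0.1553  0.1552 -0.6893]
grip_width 0.9947959893162313
ft_force [-0.4685  0.1131  0.455 ]
[[ 0.9036 -0.0006  0.4284]
 [-0.4284 -0.0014  0.9036]
 [ 0.0001 -1.     -0.0015]] 0.017
side cam at [-0.0659 -0.7169  0.7741]
side spacer 0.61 (360, 345) [ 0.4593 -0.2068  0.0203]
side washer 0.74 (225, 239) [0.4686 0.2788 0.0079]
side washer 0.31 (295, 206) [ 0.7046  0.2991 -0.0026]
side bushing 0.95 (483, 336) [ 0.6546 -0.3455  0.0178]
side bushing 0.74 (532, 372) [ 0.6498 -0.4553  0.0127]
side bushing 0.62 (464, 383) [ 0.5362 -0.3905  0.0148]
side stub 0.73 (294, 231) [0.5652 0.1235 0.0663]
side stub 0.4 (222, 241) [0.4574 0.2744 0.0094]
side stub_tip 0.9 (310, 210) [ 0.7225  0.2566 -0.0033]
side stub_tip 0.35 (252, 300) [0.381  0.0358 0.0196]
side catch_nose 0.67 (295, 202) [0.5666 0.1164 0.1472]
side catch_nose 0.36 (469, 305) [ 0.719  -0.2668  0.0065]
side catch_nose 0.18 (222, 240) [0.4566 0.2721 0.014 ]
side spacer [([345, 318, 374, 353], 0.6)]
side washer [([212, 230, 235, 245], 0.59), ([418, 290, 432, 323], 0.56)]
side bushing [
[... 397 characters left out ...]
0024]
top bushing 0.86 (466, 204) [ 0.6664 -0.4367  0.0477]
top bushing 0.86 (429, 205) [ 0.6599 -0.3266  0.057 ]
top bushing 0.21 (280, 229) [0.5723 0.1021 0.127 ]
top stub 0.8 (271, 234) [0.5651 0.1308 0.0704]
top stub_tip 0.93 (283, 229) [0.5711 0.0932 0.1366]
top stub_tip 0.19 (218, 267) [ 0.4727  0.291  -0.001 ]
top catch_nose 0.44 (276, 224) [0.597  0.1183 0.0528]
top spacer [([369, 264, 389, 275], 0.73)]
top washer [([208, 257, 228, 278], 0.75), ([249, 218, 285, 247], 0.44)]
top bushing [([417, 194, 444, 214], 0.93), ([454, 190, 481, 217], 0.71), ([434, 226, 460, 255], 0.56)]
top stub [([249, 218, 286, 245], 0.81)]
top catch [([254, 224, 274, 235], 0.66), ([249, 218, 286, 245], 0.21)]
```

View pics/side0.png

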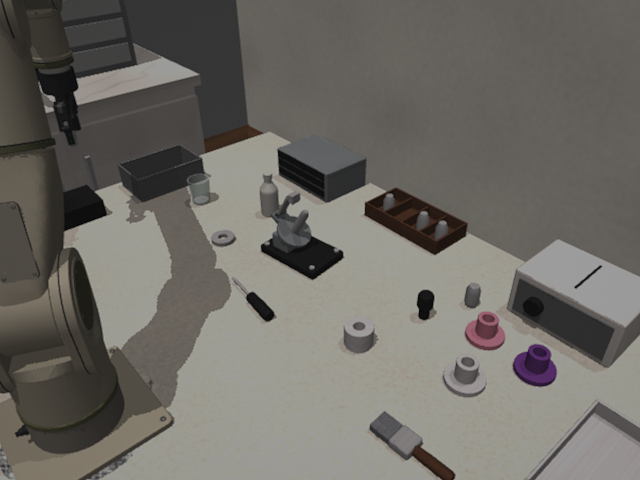

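View pics/top0.png

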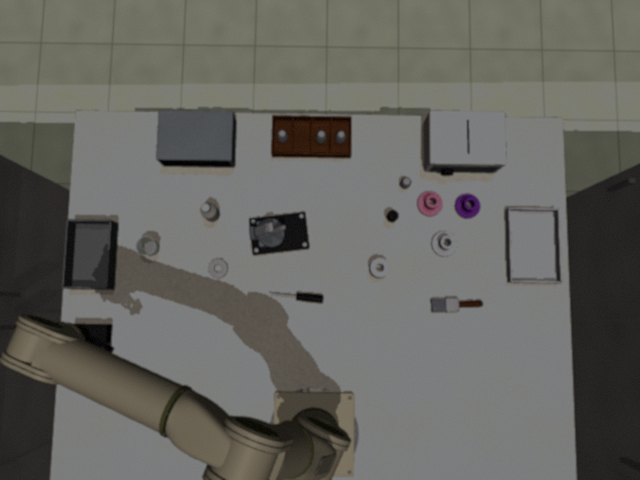

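The side view shows the spacer at (359,334), the washer at (223,238), the cradle and stub at (294,225), and the silver bushing, which is the right one, at (465,374). The pink (486,328) and purple (536,365) ones are decoys. In the top view the spacer is at (378,267), the washer at (218,268) and the bushing at (444,243). Next I'll refine these positions from the depth data.

```bash
cat >> h.py <<'E'
from scipy.optimize import least_squares
def ring(w,c,z0,z1,r,R):
    """centre of circle radius R fitted to rim of points of height z0..z1 near c"""
    P=w.reshape(-1,3);P=P[np.isfinite(P[:,0])]
    m=(np.hypot(P[:,0]-c[0],P[:,1]-c[1])<r)&(P[:,2]>z0)&(P[:,2]<z1);Q=P[m]
    return Q
E
python3 - <<'E'
from h import *
np.set_printoptions(precision=4,suppress=True)
D={}
for n in("side","top"):
    p=dict(np.load(n+".npz"));D[n]=(p,cloud(p))
for nm,c,z0,z1,rad,R in(("spacer",(.475,-.185),.035,.06,.06,.029),("washer",(.475,.288),.005,.03,.05,.029),("bush_flange",(.545,-.375),.005,.022,.055,.038),("bush_hub",(.545,-.375),.038,.06,.05,.02)):
    for n in D:
        Q=ring(D[n][1],c,z0,z1,rad,R)
        if len(Q)<8: print(nm,n,len(Q));continue
        # enclosing circle of xy
        (x,y),r=cv2.minEnclosingCircle(Q[:,:2].astype(np.float32))
        print(nm,n,len(Q),"enc",x,y,r,"med",np.median(Q,0),"bbox",Q.min(0),Q.max(0))
# cradle: plinth, post points
Q=[];
for n in D:
    w=D[n][1];P=w.reshape(-1,3)
    m=(abs(P[:,0]-.57)<.09)&(abs(P[:,1]-.1)<.13)&(P[:,2]>.012);Q=P[m]
    pl=Q[(Q[:,2]>.016)&(Q[:,2]<.028)]
    print(n,"plinth",len(pl),cv2.minAreaRect(pl[:,:2].astype(np.float32)),np.percentile(pl,[1,50,99],axis=0))
    print(" high pts",np.sum(Q[:,2]>.1),Q[Q[:,2]>.1][::max(1,np.sum(Q[:,2]>.1)//25)])
ims=[cv2.resize(D["side"][0]["pixels"][180:280,230:350],None,fx=5,fy=5,interpolation=cv2.INTER_CUBIC)]
cv2.imwrite("pics/cr.png",ims[0][...,::-1])
E
```

```text
spacer side 544 enc 0.47720134258270264 -0.18837016820907593 0.031230267137289047 med [ 0.4731 -0.1892  0.0427] bbox [ 0.4461 -0.2157  0.035 ] [ 0.5045 -0.1575  0.0468]
spacer top 263 enc 0.4754386842250824 -0.18535731732845306 0.029869444668293 med [ 0.4756 -0.1851  0.045 ] bbox [ 0.4482 -0.2127  0.0351] [ 0.504  -0.1565  0.0566]
washer side 244 enc 0.46702584624290466 0.2874521017074585 0.03216920793056488 med [0.4679 0.2843 0.0096] bbox [0.4408 0.2576 0.0051] [0.4985 0.3193 0.014 ]
washer top 306 enc 0.47499024868011475 0.2880131006240845 0.04984831064939499 med [0.4679 0.2893 0.0104] bbox [0.4276 0.2419 0.005 ] [0.5224 0.3336 0.024 ]
bush_flange side 770 enc 0.5521510243415833 -0.3808388113975525 0.039242539554834366 med [ 0.5381 -0.3925  0.0104] bbox [ 0.5135 -0.4186  0.0051] [ 0.5906 -0.3423  0.0219]
bush_flange top 410 enc 0.5450332760810852 -0.3749833106994629 0.054988812655210495 med [ 0.5469 -0.3726  0.0108] bbox [ 0.4921 -0.4239  0.005 ] [ 0.5998 -0.3203  0.0217]
bush_hub side 341 enc 0.5531904101371765 -0.38175779581069946 0.02131814695894718 med [ 0.5496 -0.3825  0.047 ]
[... 1220 characters left out ...]
0818 0.0216]
 [0.6328 0.1961 0.0277]]
 high pts 239 [[0.5826 0.1356 0.1683]
 [0.5817 0.1337 0.1555]
 [0.5786 0.139  0.1569]
 [0.5833 0.0966 0.1296]
 [0.5754 0.1359 0.1607]
 [0.5797 0.1018 0.1346]
 [0.5766 0.1549 0.1303]
 [0.5725 0.1275 0.1621]
 [0.5762 0.0959 0.1399]
 [0.5746 0.161  0.1238]
 [0.5694 0.1328 0.164 ]
 [0.5756 0.108  0.1231]
 [0.5735 0.1706 0.1102]
 [0.5679 0.1417 0.1542]
 [0.5749 0.1145 0.1064]
 [0.5717 0.1885 0.1001]
 [0.5655 0.1446 0.151 ]
 [0.5657 0.1198 0.1528]
 [0.57   0.0938 0.1243]
 [0.5651 0.1544 0.1324]
 [0.562  0.1275 0.1588]
 [0.5671 0.0993 0.1244]
 [0.5619 0.1513 0.1351]
 [0.5604 0.1253 0.1499]
 [0.5618 0.1672 0.1128]
 [0.5597 0.1705 0.107 ]
 [0.5557 0.1668 0.1161]]
```

View pics/cr.png

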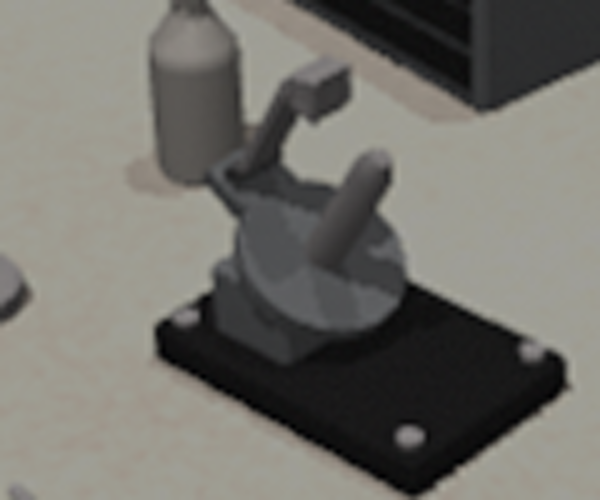

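```bash
python3 - <<'E'
from h import *
np.set_printoptions(precision=4,suppress=True)
D={n:dict(np.load(n+".npz")) for n in("side","top")}
def axis(a): return np.array([np.cos(a)*.5,np.sin(a)*.5,np.cos(np.pi/6)])
a0=np.radians(-90+7.7); f0=np.array([.5652,.1350]);
for names in(("side",),("top",),("side","top")):
    P=np.concatenate([cloud(D[n]).reshape(-1,3) for n in names]);P=P[np.isfinite(P[:,0])]
    f,a=f0.copy(),a0
    for it in range(5):
        d=axis(a);q=P-np.r_[f,.062];s=q@d;r=np.linalg.norm(q-s[:,None]*d,axis=1)
        m=(s>12)*0+((s>.012)&(s<.066)&(r<.017))
        Q=P[m]
        def res(x,fit_a=False):
            d=axis(a0);q=Q-np.r_[x[:2],.062];s=q@d
            return np.linalg.norm(q-s[:,None]*d,axis=1)-.010
        sol=least_squares(res,f,loss="soft_l1",f_scale=.002);f=sol.x
    d=axis(a0);print(names,m.sum(),"foot",f,"tip",np.r_[f,.062]+.08*d,"rms",np.sqrt(np.mean(sol.fun**2)))
    q=P-np.r_[f,.062];X=np.array([-np.cos(a0)*np.cos(np.pi/6),-np.sin(a0)*np.cos(np.pi/6),.5]);Y=np.cross(d,X)
    s=q@d;x=q@X;y=q@Y
    m=(s>.085)&(s<.1)&(abs(y)<.03)&(x<.08)
    print("nose pts",m.sum(),"x",np.percentile(x[m],[0,5,50,95]),"y",np.percentile(y[m],[2,50,98]),"s max",np.percentile(s[m],98))
    m=(abs(s)<.004)&(np.hypot(x,y)<.05)
    print("seat z med",np.median(s[(abs(s)<.008)&(np.hypot(x,y)<.04)&(np.hypot(x,y)>.015)]),cv2.minEnclosingCircle(np.stack([x[m],y[m]],1).astype(np.float32)),np.percentile(y[m],[1,99]))
o=manip.get_obs();print(o["position"])
E
```

```text
('side',) 0 foot [0.0576 0.3651] tip [0.063  0.3255 0.1313] rms 4.263950303950992e-15
nose pts 181 x [-0.3037 -0.2977 -0.2689 -0.2536] y [-0.0295 -0.0153  0.0014] s max 0.09975616899091903
  return _methods._mean(a, axis=axis, dtype=dtype,
  ret = ret.dtype.type(ret / rcount)
Traceback (most recent call last):
IndexError: index -1 is out of bounds for axis 0 with size 0
```

```bash
python3 - <<'E'
from h import *
np.set_printoptions(precision=4,suppress=True)
D={n:dict(np.load(n+".npz")) for n in("side","top")}
def axis(a): return np.array([np.cos(a)*.5,np.sin(a)*.5,np.cos(np.pi/6)])
a0=np.radians(-90+7.7); d=axis(a0); H=np.array([np.cos(a0),np.sin(a0),0]);X=np.r_[-H[:2]*np.cos(np.pi/6),.5];Y=np.cross(d,X)
for names in(("side",),("top",),("side","top")):
    P=np.concatenate([cloud(D[n]).reshape(-1,3) for n in names]);P=P[np.isfinite(P[:,0])]
    f=np.array([.567,.1300])
    for it in range(6):
        q=P-np.r_[f,.062];s=q@d;x=q@X;y=q@Y
        m=(s>.015)&(s<.064)&(np.hypot(x,y)<(.02 if it<2 else .015))
        Q=P[m]
        def res(v):
            q=Q-np.r_[v,.062];s=q@d
            return np.linalg.norm(q-s[:,None]*d,axis=1)-.010
        sol=least_squares(res,f,loss="soft_l1",f_scale=.0015,bounds=([.55,.115],[.585,.15]));f=sol.x
    print(names,m.sum(),"foot",f,"tip",np.r_[f,.062]+.08*d,"rms",np.sqrt(np.mean(sol.fun**2)))
    q=P-np.r_[f,.062];s=q@d;x=q@X;y=q@Y
    m=(s>.078)&(s<.1)&(abs(y)<.03)&(x<.08)&(x>.015)
    print("nose",m.sum(),"x",np.percentile(x[m],[2,50]),"y",np.percentile(y[m],[2,50,98]),"smax",np.percentile(s[m],97))
    r=np.hypot(x,y);m=(abs(s)<.006)&(r<.046)&(r>.014)
    print("seat s",np.median(s[m]),"x",np.percentile(x[m],[1,99]),"y",np.percentile(y[m],[1,99]))
    m=(r<.012)&(s>.068);print("tip s max",np.percentile(s[m],95))
print(d,X,Y)
E
```

```text
('side',) 117 foot [0.573  0.1298] tip [0.5784 0.0901 0.1313] rms 0.001330966703844688
nose 103 x [0.033  0.0415] y [-0.0117  0.0034  0.0149] smax 0.0907312309811408
seat s -0.0020571990734877302 x [-0.0404  0.043 ] y [-0.0375  0.0414]
tip s max 0.07983008434716202
('top',) 47 foot [0.5721 0.1308] tip [0.5774 0.0912 0.1313] rms 0.0016520454306630467
nose 66 x [0.037 0.049] y [-0.0109  0.0019  0.0124] smax 0.09559403414029809
seat s -0.0008456494613787887 x [-0.0373  0.0423] y [-0.0391  0.0404]
tip s max 0.08383330069353041
('side', 'top') 164 foot [0.5727 0.1302] tip [0.5781 0.0905 0.1313] rms 0.001485921725742887
nose 169 x [0.0327 0.0449] y [-0.0115  0.0027  0.0142] smax 0.09299884865270958
seat s -0.0017231403008154873 x [-0.0401  0.0426] y [-0.0383  0.0413]
tip s max 0.08276087222856734
[ 0.067  -0.4955  0.866 ] [-0.116   0.8582  0.5   ] [-0.991 -0.134  0.   ]
```

>>> {"method": "move_arm", "body": {"increments": [{"offset":[0.255,0,-0.295],"yaw":57,"jaw":0},{"offset":[0.255,0,-0.295],"yaw":57,"jaw":0},{"offset":[0.255,0,-0.295],"yaw":57,"jaw":0},{"offset":[0.255,0,-0.295],"yaw":57,"jaw":0},{"offset":[0.255,0,-0.295],"yaw":57,"jaw":0},{"offset":[0.255,0,-0.295],"yaw":57,"jaw":0},{"offset":[0.255,0,-0.295],"yaw":57,"jaw":0},{"offset":[0.255,0,-0.295],"yaw":57,"jaw":0},{"offset":[0.255,0,-0.295],"yaw":57,"jaw":0},{"offset":[0.255,0,-0.295],"yaw":57,"jaw":0}]}}

```text
clock: 2.03
position: [0.3731, 0.1836, 0.2486]
ee_rot: [-0.53, 0.467, -0.467, 0.531]
ft_force: [0.7, -0.3, -0.8]
grip_width: 0.999
```

>>> {"method": "move_arm", "body": {"increments": [{"offset":[0.381,0.09,0.055],"yaw":-0.4,"jaw":0},{"offset":[0.381,0.09,0.055],"yaw":-0.4,"jaw":0},{"offset":[0.381,0.09,0.055],"yaw":-0.4,"jaw":0},{"offset":[0.381,0.09,0.055],"yaw":-0.4,"jaw":0},{"offset":[0.381,0.09,0.055],"yaw":-0.4,"jaw":0},{"offset":[0.381,0.09,0.055],"yaw":-0.4,"jaw":0},{"offset":[0.381,0.09,0.055],"yaw":-0.4,"jaw":0},{"offset":[0.381,0.09,0.055],"yaw":-0.4,"jaw":0},{"offset":[0.381,0.09,0.055],"yaw":-0.4,"jaw":0},{"offset":[0.381,0.09,0.055],"yaw":-0.4,"jaw":0}]}}

```text
clock: 2.87
position: [0.4759, -0.1914, 0.1583]
ee_rot: [-0.532, 0.465, -0.467, 0.532]
ft_force: [-0.1, 1.5, -0.4]
grip_width: 1.001
```

>>> {"method": "move_arm", "body": {"increments": [{"offset":[0,0,0],"yaw":0,"jaw":0}]}}

```text
clock: 2.95
position: [0.4756, -0.1962, 0.1576]
ee_rot: [0.531, -0.466, 0.469, -0.53]
ft_force: [-0.2, 0.8, 1.1]
grip_width: 1.003
```

>>> {"method": "move_arm", "body": {"increments": [{"offset":[-0.0095,0.04,0],"yaw":0,"jaw":0},{"offset":[-0.0095,0.08,0],"yaw":0,"jaw":0},{"offset":[-0.0095,0.11,0],"yaw":0,"jaw":0},{"offset":[-0.0095,0.1256,0],"yaw":0,"jaw":0},{"offset":[-0.0095,0.1256,0],"yaw":0,"jaw":0},{"offset":[-0.0095,0.1256,0],"yaw":0,"jaw":120},{"offset":[-0.0095,0.1256,0],"yaw":0,"jaw":160},{"offset":[-0.0095,0.1256,0],"yaw":0,"jaw":160},{"offset":[-0.0095,0.1256,0],"yaw":0,"jaw":160},{"offset":[-0.0095,0.1256,0],"yaw":0,"jaw":160}], "squeeze": 25}}

```text
clock: 3.78
position: [0.4757, -0.1874, 0.0338]
ee_rot: [0.531, -0.466, 0.469, -0.53]
ft_force: [-1.7, 1.6, 8.6]
grip_width: 0.677
```

>>> {"method": "move_arm", "body": {"increments": [{"offset":[0,-0.03,0],"yaw":0,"jaw":160},{"offset":[0,-0.066,0],"yaw":0,"jaw":160},{"offset":[-0.025,-0.066,0.02],"yaw":0,"jaw":160},{"offset":[-0.055,-0.066,0.045],"yaw":0,"jaw":160},{"offset":[-0.085,-0.066,0.07],"yaw":0,"jaw":160},{"offset":[-0.115,-0.066,0.095],"yaw":0,"jaw":160},{"offset":[-0.145,-0.066,0.12],"yaw":0,"jaw":160},{"offset":[-0.1705,-0.066,0.1376],"yaw":0,"jaw":160},{"offset":[-0.1705,-0.066,0.1376],"yaw":0,"jaw":160},{"offset":[-0.1705,-0.066,0.1376],"yaw":0,"jaw":160}]}}

```text
clock: 4.62
position: [0.5912, 0.0018, 0.1001]
ee_rot: [-0.531, 0.464, -0.468, 0.532]
ft_force: [-0.5, -2.4, -1.8]
grip_width: 0.674
```

>>> {"method": "move_arm", "body": {"increments": [{"offset":[0.002,0.02,0],"yaw":0,"jaw":160},{"offset":[0.002,0.036,0],"yaw":0,"jaw":160},{"offset":[0.002,0.041,0],"yaw":0,"jaw":160},{"offset":[0.002,0.044,0],"yaw":0,"jaw":160},{"offset":[0.002,0.047,0],"yaw":0,"jaw":160},{"offset":[0.002,0.0495,0],"yaw":0,"jaw":160},{"offset":[0.002,0.0515,0],"yaw":0,"jaw":160},{"offset":[0.002,0.0515,0],"yaw":0,"jaw":160}]}}

```text
clock: 5.28
position: [0.5921, -0.0044, 0.051]
ee_rot: [0.531, -0.464, 0.47, -0.531]
ft_force: [-6.6, -7.7, 14.3]
grip_width: 0.671
```

```bash
python3 - <<'E'
from h import *
p=manip.camera("side");save(p,"a.png")
x=cv2.resize(p["pixels"][170:310,240:400],None,fx=5,fy=5,interpolation=cv2.INTER_CUBIC);cv2.imwrite("pics/a1.png",x[...,::-1][:600])
print(manip.get_obs()["ft_force"],manip.get_obs()["position"])
E
```

```text
[-6.28941853 -9.87972185 12.51791479] [ 0.59211097 -0.00432791  0.05106339]
```

View pics/a1.png

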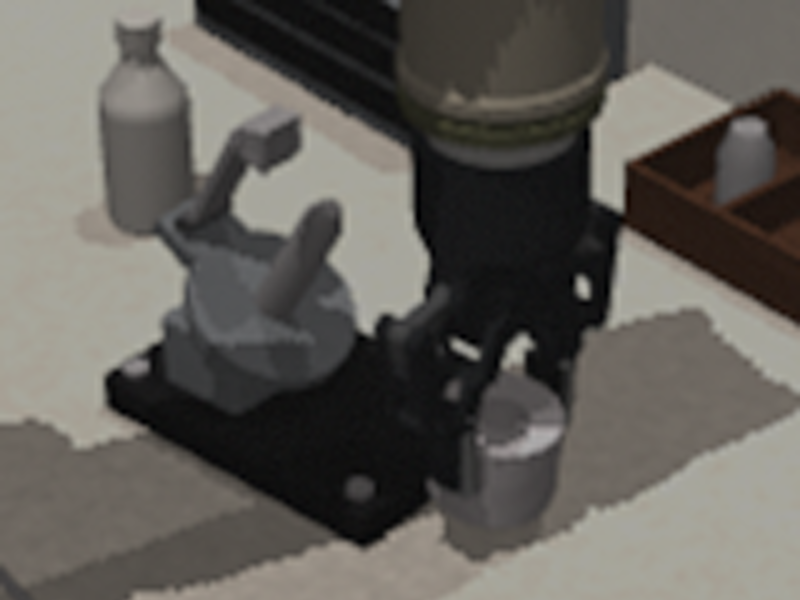

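```bash
cat >> h.py <<'E'
a0=np.radians(-90+7.7); H=np.array([np.cos(a0),np.sin(a0),0]); JY=np.array([-H[1],H[0],0]); Zw=np.array([0,0,1.])
FOOT=np.array([.5727,.1302,.062]); D_=H*.5+Zw*np.cos(np.pi/6)
def held(p,R,h,th0,g0,box=.05,thr=70,c0=None):
    """tilt (rad, towards H) and bottom-centre of a cylinder R,h near the TCP, fitted to depth"""
    t=np.array(manip.get_obs()["position"]) if c0 is None else np.array(c0)
    w=cloud(p).reshape(-1,3);br=p["pixels"].reshape(-1,3).min(1)
    m=np.isfinite(w[:,0])&(np.linalg.norm(w-t,axis=1)<box)&(br>thr)
    Q=w[m]
    def unp(v): 
        ax=H*np.sin(v[0])+Zw*np.cos(v[0]); b=t+v[1]*H+v[2]*JY+v[3]*Zw-ax*g0; return ax,b
    def res(v):
        ax,b=unp(v);q=Q-b;s=q@ax;r=np.linalg.norm(q-s[:,None]*ax,axis=1)
        dz=abs(s-h/2)-h/2;dr=r-R
        return np.where((dz>0)&(dr>0),np.hypot(dz,dr),np.maximum(dz,dr))
    best=None
    for a in th0:
        s=least_squares(res,[a,0,0,0],loss="soft_l1",f_scale=.001,bounds=([-.6,-.03,-.03,-.03],[1.1,.03,.03,.03]))
        if best is None or s.cost<best.cost:best=s
    ax,b=unp(best.x);return best.x,b,len(Q),np.median(abs(res(best.x)))
def stub(P):
    q=np.array(P)-FOOT;X=-H*np.cos(np.pi/6)+Zw*.5
    return np.array([q@X,q@JY,q@D_])   # up-slope, jaw axis, along stub
E
python3 - <<'E'
from h import *
np.set_printoptions(precision=4,suppress=True)
for n in("side","top"):
    p=manip.camera(n);print(n,*held(p,.029,.045,[.2,.5,.8],.036))
E
```

```text
side [ 0.0945 -0.0013  0.0012  0.001 ] [0.5927 0.0005 0.0162] 386 0.0011387581280495017
top [0.2 0.  0.  0. ] [0.5912 0.0028 0.0158] 0 nan
  return _methods._mean(a, axis=axis, dtype=dtype,
  ret = ret.dtype.type(ret / rcount)
```

>>> {"method": "move_arm", "body": {"increments": [{"offset":[-0.001,0.003,0],"yaw":0,"jaw":160},{"offset":[-0.001,0.006,0],"yaw":0,"jaw":160},{"offset":[-0.001,0.009,0],"yaw":0,"jaw":160},{"offset":[-0.001,0.009,0],"yaw":0,"jaw":160}], "squeeze": 20}}

```text
clock: 5.77
position: [0.5926, -0.0079, 0.0444]
ee_rot: [0.53, -0.464, 0.473, -0.529]
ft_force: [-6.3, -10.4, 12.8]
grip_width: 0.672
```

```bash
sed -i 's/&(br>thr)/\&(br>thr)\&(w[:,2]>.009)/' h.py; python3 - <<'E'
from h import *
np.set_printoptions(precision=4,suppress=True)
p=manip.camera("side");print(*held(p,.029,.045,[.2,.5,.8],.036),manip.get_obs()["ft_force"])
x=cv2.resize(p["pixels"][210:290,300:400],None,fx=6,fy=6,interpolation=cv2.INTER_CUBIC);cv2.imwrite("pics/a2.png",x[...,::-1])
E
```

```text
[0.2949 0.0012 0.0016 0.002 ] [0.5929 0.0016 0.0121] 324 0.0011466117259221528 [ -5.6466 -11.0246  11.8861]
```

View pics/a2.png

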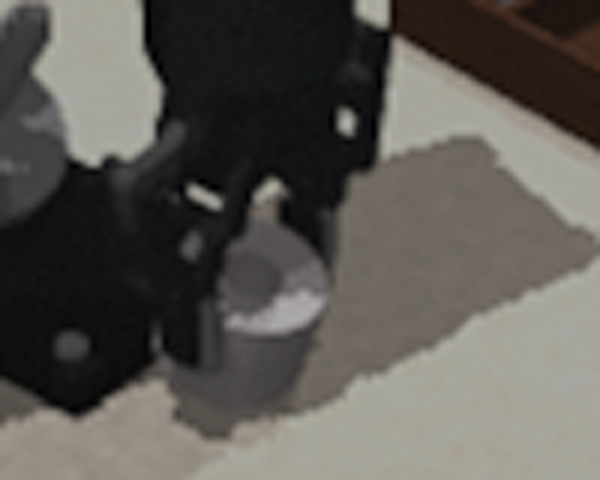

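>>> {"method": "move_arm", "body": {"increments": [{"offset":[-0.003,-0.001,0],"yaw":0,"jaw":160},{"offset":[-0.006,-0.001,0],"yaw":0,"jaw":160},{"offset":[-0.009,-0.001,0],"yaw":0,"jaw":160},{"offset":[-0.011,-0.001,0],"yaw":0,"jaw":160},{"offset":[-0.011,-0.001,0],"yaw":0,"jaw":160}]}}

```text
clock: 6.23
position: [0.5928, 0.0, 0.0475]
ee_rot: [0.53, -0.462, 0.475, -0.529]
ft_force: [-0.9, -11.6, 9.6]
grip_width: 0.671
```

```bash
python3 - <<'E'
from h import *
np.set_printoptions(precision=4,suppress=True)
p=manip.camera("side");print(*held(p,.029,.045,[.2,.5,.8],.036),manip.get_obs()["ft_force"])
E
```

```text
[0.272  0.0004 0.0013 0.0026] [0.5929 0.0094 0.0154] 330 0.0010742911384062515 [ -0.752  -12.323    9.9799]
```

>>> {"method": "move_arm", "body": {"increments": [{"offset":[-0.004,0.003,0],"yaw":0,"jaw":160},{"offset":[-0.004,0.006,0],"yaw":0,"jaw":160},{"offset":[-0.004,0.009,0],"yaw":0,"jaw":160},{"offset":[-0.004,0.009,0],"yaw":0,"jaw":160}]}}

```text
clock: 6.62
position: [0.5932, -0.0015, 0.0405]
ee_rot: [0.53, -0.462, 0.478, -0.527]
ft_force: [-6.4, -16.6, 18.6]
grip_width: 0.671
```

```bash
python3 - <<'E'
from h import *
np.set_printoptions(precision=4,suppress=True)
p=manip.camera("side");print(*held(p,.029,.045,[.2,.5,.8],.036),manip.get_obs()["ft_force"])
E
```

```text
[0.404  0.0028 0.0011 0.0044] [0.5927 0.01   0.0119] 304 0.0012548480442171606 [ -5.6722 -17.156   17.6066]
```

>>> {"method": "move_arm", "body": {"increments": [{"offset":[0.004,-0.03,0],"yaw":0,"jaw":160},{"offset":[0.004,-0.06,0],"yaw":0,"jaw":160},{"offset":[0.004,-0.1,0],"yaw":0,"jaw":160},{"offset":[0.004,-0.14,0],"yaw":-1,"jaw":160},{"offset":[0.004,-0.14,0],"yaw":-1,"jaw":160},{"offset":[0.004,-0.14,0],"yaw":-1,"jaw":160}]}}

```text
clock: 7.17
position: [0.5929, -0.0021, 0.1831]
ee_rot: [-0.532, 0.456, -0.473, 0.533]
ft_force: [-0.0, 0.6, -3.6]
grip_width: 0.673
```

```bash
cat > look.py <<'E'
import sys
from h import *
np.set_printoptions(precision=4,suppress=True)
def rep(n,R,h,g,off=0,**k):
    p=manip.camera(n);v,b,N,e=held(p,R,h,[.2,.5,.8],g,**k);o=manip.get_obs()
    rot=Ro.from_quat(o["ee_rot"]).as_matrix()
    print(n,"tilt",v[0],"bottom",b,"N",N,"err",e,"stub xys",stub(b),"tcp",o["position"],"b in tool",rot.T@(b-o["position"]),"F",o["ft_force"])
    return p,b,rot
E
python3 - <<'E'
from look import *
for n in("side","top"): rep(n,.029,.045,.03)
E
```

```text
side tilt 0.3986408794395895 bottom [0.5927 0.0095 0.1544] N 366 err 0.0009175315824422776 stub xys [-0.0597  0.0037  0.1412] tcp [ 0.5918 -0.0021  0.181 ] b in tool [-0.0118  0.0264  0.0022] F [-0.9561 -1.1831 -3.0616]
top tilt 0.2 bottom [0.5903 0.0037 0.1504] N 0 err nan stub xys [-0.0664  0.0005  0.1404] tcp [ 0.5911 -0.0022  0.1798] b in tool [-0.0065  0.0293 -0.0003] F [-0.475  -0.542  -2.3327]
  return _methods._mean(a, axis=axis, dtype=dtype,
  ret = ret.dtype.type(ret / rcount)
```

>>> {"method": "move_arm", "body": {"increments": [{"offset":[-0.025,0,-0.001],"yaw":0,"jaw":160},{"offset":[-0.05,0,-0.003],"yaw":0,"jaw":160},{"offset":[-0.07,0.004,-0.003],"yaw":0,"jaw":160},{"offset":[-0.0754,0.012,-0.003],"yaw":0,"jaw":160},{"offset":[-0.0754,0.012,-0.003],"yaw":0,"jaw":160},{"offset":[-0.0754,0.012,-0.003],"yaw":0,"jaw":160}]}}

```text
clock: 7.77
position: [0.5773, 0.0712, 0.1649]
ee_rot: [0.535, -0.458, 0.472, -0.53]
ft_force: [0.7, 0.2, -1.9]
grip_width: 0.672
```

```bash
python3 - <<'E'
from look import *
p,b,r=rep("side",.029,.045,.03)
x=cv2.resize(p["pixels"][150:260,250:380],None,fx=6,fy=5.4,interpolation=cv2.INTER_CUBIC);cv2.imwrite("pics/a3.png",x[...,::-1])
E
```

```text
side tilt 0.3960392283537903 bottom [0.5749 0.0821 0.1362] N 303 err 0.001047522935096152 stub xys [-0.0044 -0.0042  0.0882] tcp [0.5777 0.0705 0.1656] b in tool [-0.0125  0.0292 -0.0015] F [ 1.0557 -0.0502 -0.5505]
```

View pics/a3.png

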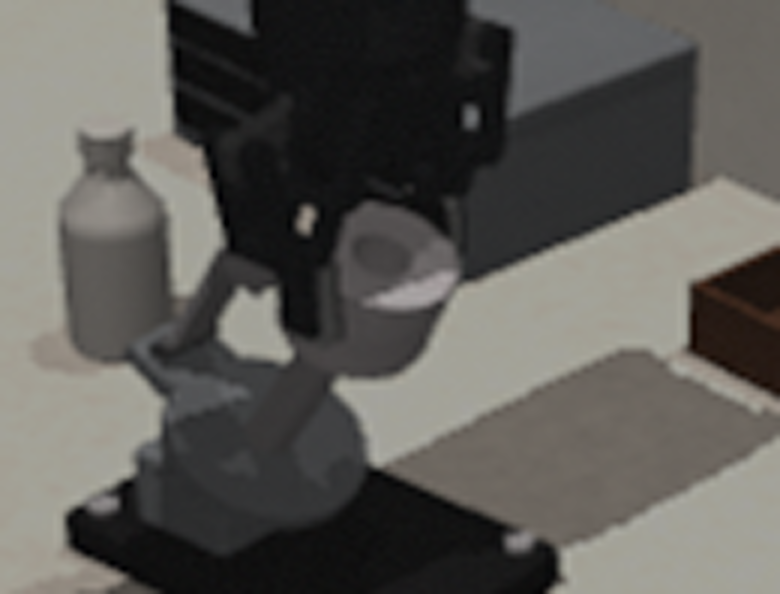

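>>> {"method": "move_arm", "body": {"increments": [{"offset":[-0.003,-0.002,0.003],"yaw":0,"jaw":160},{"offset":[-0.003,-0.002,0.003],"yaw":0,"jaw":160},{"offset":[-0.006,0.003,0.003],"yaw":0,"jaw":160},{"offset":[-0.0085,0.0075,0.003],"yaw":0,"jaw":160},{"offset":[-0.011,0.012,0.003],"yaw":0,"jaw":160},{"offset":[-0.0135,0.0165,0.003],"yaw":0,"jaw":160},{"offset":[-0.0155,0.02,0.003],"yaw":0,"jaw":160},{"offset":[-0.0155,0.02,0.003],"yaw":0,"jaw":160}]}}

```text
clock: 8.48
position: [0.5782, 0.0865, 0.1442]
ee_rot: [0.535, -0.458, 0.472, -0.53]
ft_force: [-0.4, 0.7, -2.6]
grip_width: 0.677
```

```bash
python3 - <<'E'
from look import *
rep("side",.029,.045,.03)
E
```

```text
side tilt 0.3960390131693709 bottom [0.5766 0.0973 0.1154] N 285 err 0.000997291125449884 stub xys [-0.002  -0.0005  0.0628] tcp [0.5785 0.0862 0.1448] b in tool [-0.0119  0.0291 -0.0006] F [ 0.3809  0.0272 -0.9604]
```

>>> {"method": "move_arm", "body": {"increments": [{"offset":[-0.003,0.005,0],"yaw":0,"jaw":160},{"offset":[-0.006,0.01,0],"yaw":0,"jaw":160},{"offset":[-0.009,0.015,0],"yaw":0,"jaw":160},{"offset":[-0.012,0.02,0],"yaw":0,"jaw":160},{"offset":[-0.012,0.02,0],"yaw":0,"jaw":160}]}}

```text
clock: 8.95
position: [0.5765, 0.0982, 0.1232]
ee_rot: [0.536, -0.458, 0.472, -0.53]
ft_force: [-0.0, -0.6, -3.7]
grip_width: 0.673
```

```bash
python3 - <<'E'
from look import *
rep("side",.029,.045,.03)
E
```

```text
side tilt 0.37668657398738636 bottom [0.5797 0.1096 0.0944] N 281 err 0.0012552351261406747 stub xys [-0.0023  0.0042  0.0387] tcp [0.5766 0.0979 0.1237] b in tool [-0.0118  0.0291  0.0044] F [-0.8787  0.0272 -2.7092]
```

>>> {"method": "move_arm", "body": {"increments": [{"offset":[0,0,0],"yaw":0,"jaw":0},{"offset":[0,0,0],"yaw":0,"jaw":0},{"offset":[0,0,0],"yaw":0,"jaw":0},{"offset":[0,0,0],"yaw":0,"jaw":0},{"offset":[0.01,-0.03,0],"yaw":0,"jaw":0},{"offset":[0.01,-0.07,0],"yaw":0,"jaw":0},{"offset":[0.01,-0.11,0],"yaw":0,"jaw":0},{"offset":[0.01,-0.11,0],"yaw":0,"jaw":0}]}}

```text
clock: 9.67
position: [0.5801, 0.0899, 0.2419]
ee_rot: [-0.532, 0.456, -0.474, 0.533]
ft_force: [0.7, -0.5, 0.4]
grip_width: 1.004
```

```bash
python3 - <<'E'
from look import *
p=manip.camera("side")
c=FOOT+.0225*D_
v,b,N,e=held(p,.029,.045,[.5],.0225,thr=0,box=.04,c0=c);print(v,stub(b),N,e)
x=cv2.resize(p["pixels"][150:260,250:380],None,fx=6,fy=5.4,interpolation=cv2.INTER_CUBIC);cv2.imwrite("pics/a4.png",x[...,::-1])
E
```

```text
[ 0.5285  0.0013  0.0001 -0.0011] [-0.0016  0.0001 -0.0003] 662 0.0010205448345195628
```

View pics/a4.png

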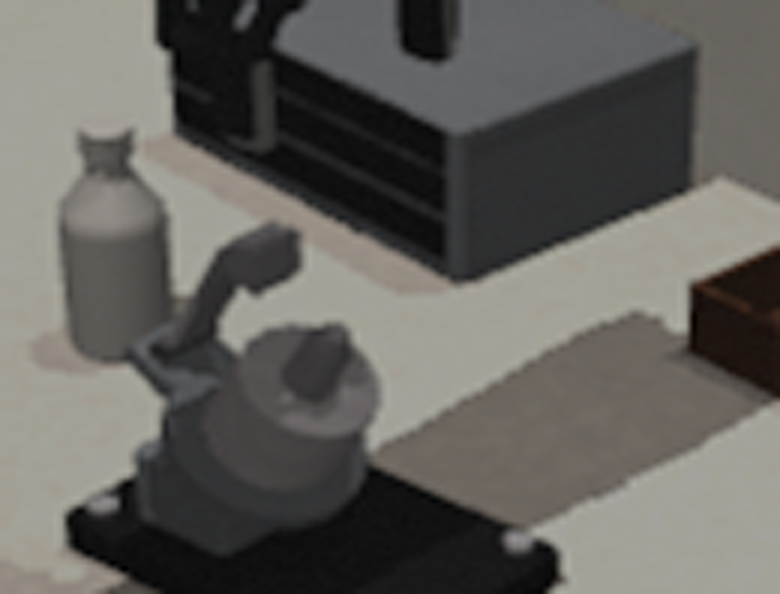

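>>> {"method": "move_arm", "body": {"increments": [{"offset":[-0.041,0,-0.017],"yaw":0,"jaw":0},{"offset":[-0.082,0.02,-0.034],"yaw":0,"jaw":0},{"offset":[-0.122,0.06,-0.05],"yaw":0,"jaw":0},{"offset":[-0.16,0.1,-0.065],"yaw":0,"jaw":0},{"offset":[-0.195,0.14,-0.078],"yaw":0,"jaw":0},{"offset":[-0.2112,0.17,-0.0845],"yaw":0,"jaw":0},{"offset":[-0.2112,0.17,-0.0845],"yaw":0,"jaw":0},{"offset":[-0.2112,0.17,-0.0845],"yaw":0,"jaw":0},{"offset":[-0.2112,0.17,-0.0845],"yaw":0,"jaw":0}]}}

```text
clock: 10.47
position: [0.4672, 0.2857, 0.0607]
ee_rot: [0.536, -0.456, 0.472, -0.531]
ft_force: [0.0, 0.3, 0.2]
grip_width: 0.998
```

>>> {"method": "move_arm", "body": {"increments": [{"offset":[-0.0025,0.025,0.001],"yaw":0,"jaw":0},{"offset":[-0.0025,0.042,0.001],"yaw":0,"jaw":0},{"offset":[-0.0025,0.047,0.001],"yaw":0,"jaw":0},{"offset":[-0.0025,0.047,0.001],"yaw":0,"jaw":0},{"offset":[-0.0025,0.047,0.001],"yaw":0,"jaw":60},{"offset":[-0.0025,0.047,0.001],"yaw":0,"jaw":60}], "squeeze": 30}}

```text
clock: 10.97
position: [0.4696, 0.2874, 0.0152]
ee_rot: [0.535, -0.456, 0.473, -0.532]
ft_force: [-0.2, 0.4, 0.8]
grip_width: 0.77
```

>>> {"method": "move_arm", "body": {"increments": [{"offset":[0,0.002,-0.001],"yaw":0,"jaw":60},{"offset":[0,0.004,-0.001],"yaw":0,"jaw":60},{"offset":[0,0.004,-0.001],"yaw":0,"jaw":60}]}}

```text
clock: 11.22
position: [0.4688, 0.2873, 0.0114]
ee_rot: [0.534, -0.456, 0.473, -0.532]
ft_force: [-0.7, 0.2, -0.7]
grip_width: 0.764
```

>>> {"method": "move_arm", "body": {"increments": [{"offset":[0,0.002,0],"yaw":0,"jaw":60},{"offset":[0,0.002,0],"yaw":0,"jaw":160},{"offset":[0,0.002,0],"yaw":0,"jaw":160},{"offset":[0,0.002,0],"yaw":0,"jaw":160},{"offset":[0,0.002,0],"yaw":0,"jaw":160},{"offset":[0,-0.03,0],"yaw":0,"jaw":160},{"offset":[0,-0.06,0],"yaw":0,"jaw":160},{"offset":[0,-0.09,0],"yaw":0,"jaw":160},{"offset":[0,-0.09,0],"yaw":0,"jaw":160}]}}

```text
clock: 11.97
position: [0.4699, 0.2905, 0.1069]
ee_rot: [-0.531, 0.456, -0.473, 0.535]
ft_force: [1.0, 0.7, -0.3]
grip_width: 0.674
```

```bash
python3 - <<'E'
from look import *
rep("side",.029,.012,.009)
E
```

```text
side tilt 0.020485768267360475 bottom [0.4725 0.2918 0.093 ] N 122 err 0.0011122411857443643 stub xys [ 0.1658 -0.0777 -0.0599] tcp [0.4689 0.2901 0.1043] b in tool [-0.0014  0.0113  0.0036] F [-0.6868  0.6208 -1.2188]
```

>>> {"method": "move_arm", "body": {"increments": [{"offset":[0.0,-0.04,0],"yaw":0,"jaw":160},{"offset":[0.02,-0.08,0.007],"yaw":0,"jaw":160},{"offset":[0.05,-0.11,0.018],"yaw":0,"jaw":160},{"offset":[0.085,-0.12,0.03],"yaw":0,"jaw":160},{"offset":[0.12,-0.12,0.042],"yaw":0,"jaw":160},{"offset":[0.155,-0.12,0.054],"yaw":0,"jaw":160},{"offset":[0.19,-0.12,0.067],"yaw":0,"jaw":160},{"offset":[0.22,-0.115,0.077],"yaw":0,"jaw":160},{"offset":[0.2322,-0.09,0.0815],"yaw":0,"jaw":160},{"offset":[0.2322,-0.075,0.0815],"yaw":0,"jaw":160}]}}

```text
clock: 12.85
position: [0.5805, 0.0675, 0.1821]
ee_rot: [-0.532, 0.457, -0.474, 0.532]
ft_force: [-0.5, 0.1, -3.0]
grip_width: 0.668
```

```bash
python3 - <<'E'
from look import *
rep("side",.029,.012,.009)
E
```

```text
side tilt 0.047866322789032904 bottom [0.5751 0.0694 0.1688] N 102 err 0.0009561504342967793 stub xys [ 0.001  -0.0057  0.1228] tcp [0.5784 0.0696 0.179 ] b in tool [-0.0004  0.0102 -0.0034] F [-2.423   0.1991 -3.0291]
```

>>> {"method": "move_arm", "body": {"increments": [{"offset":[-0.001,0.02,0.0025],"yaw":0,"jaw":160},{"offset":[-0.001,0.032,0.0025],"yaw":0,"jaw":160},{"offset":[-0.001,0.036,0.0025],"yaw":0,"jaw":160},{"offset":[-0.001,0.039,0.0025],"yaw":0,"jaw":160},{"offset":[-0.001,0.042,0.0025],"yaw":0,"jaw":160},{"offset":[-0.001,0.045,0.0025],"yaw":0,"jaw":160},{"offset":[-0.001,0.049,0.0025],"yaw":0,"jaw":160},{"offset":[-0.001,0.049,0.0025],"yaw":0,"jaw":160}], "squeeze": 20}}

```text
clock: 13.57
position: [0.5817, 0.0704, 0.131]
ee_rot: [0.533, -0.458, 0.473, -0.532]
ft_force: [-1.6, -1.8, 5.5]
grip_width: 0.67
```

```bash
python3 - <<'E'
from look import *
p,b,r=rep("side",.029,.012,.009,box=.037)
x=cv2.resize(p["pixels"][150:260,250:380],None,fx=6,fy=5.4,interpolation=cv2.INTER_CUBIC);cv2.imwrite("pics/a5.png",x[...,::-1])
E
```

```text
side tilt 0.63679661496651 bottom [0.5812 0.0765 0.1196] N 136 err 0.0009954209618123896 stub xys [-0.0182  0.0012  0.0771] tcp [0.5818 0.0703 0.1312] b in tool [-0.0064  0.0114  0.0001] F [-0.7772 -1.6149  5.6698]
```

View pics/a5.png

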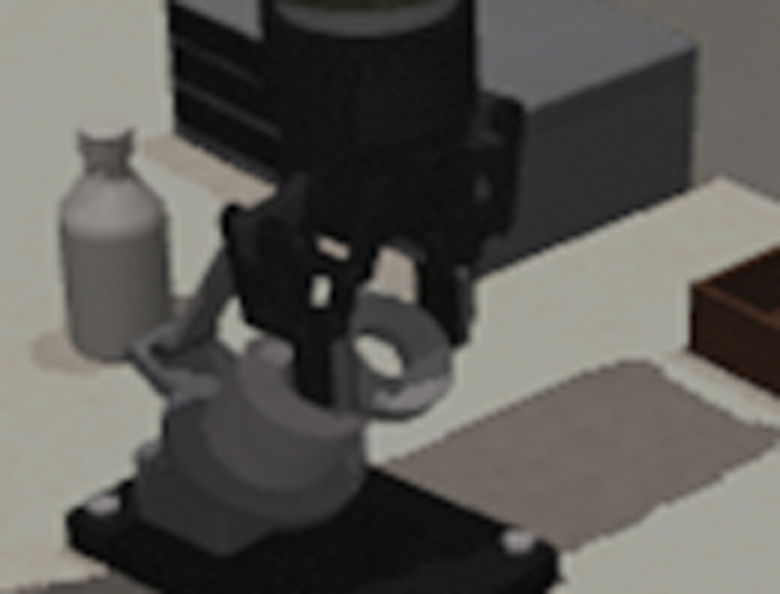

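>>> {"method": "move_arm", "body": {"increments": [{"offset":[0.004,-0.007,0],"yaw":0,"jaw":160},{"offset":[0.0075,-0.013,0],"yaw":0,"jaw":160},{"offset":[0.0,-0.0175,0],"yaw":0,"jaw":160},{"offset":[-0.0074,-0.0216,0],"yaw":0,"jaw":160},{"offset":[-0.0074,-0.0216,0],"yaw":0,"jaw":160},{"offset":[-0.0074,-0.0216,0],"yaw":0,"jaw":160}]}}

```text
clock: 14.12
position: [0.5804, 0.0795, 0.1528]
ee_rot: [0.534, -0.457, 0.472, -0.532]
ft_force: [0.2, 0.3, -1.8]
grip_width: 0.671
```

```bash
python3 - <<'E'
from look import *
rep("side",.029,.012,.009,box=.037)
E
```

```text
side tilt 0.6068535423240595 bottom [0.5793 0.0851 0.142 ] N 122 err 0.0012450648858101142 stub xys [0.0005 0.0005 0.0921] tcp [0.5803 0.0787 0.1526] b in tool [-0.0066  0.0104 -0.0002] F [-0.1818 -0.274  -1.0422]
```

>>> {"method": "move_arm", "body": {"increments": [{"offset":[-0.0015,0.005,0],"yaw":0,"jaw":160},{"offset":[-0.004,0.0095,0],"yaw":0,"jaw":160},{"offset":[-0.0065,0.014,0],"yaw":0,"jaw":160},{"offset":[-0.009,0.0185,0],"yaw":0,"jaw":160},{"offset":[-0.0115,0.023,0],"yaw":0,"jaw":160},{"offset":[-0.014,0.0265,0],"yaw":0,"jaw":160},{"offset":[-0.014,0.0265,0],"yaw":0,"jaw":160}]}}

```text
clock: 14.75
position: [0.5779, 0.0935, 0.1248]
ee_rot: [0.534, -0.458, 0.471, -0.532]
ft_force: [-2.6, 3.3, -1.0]
grip_width: 0.671
```

```bash
python3 - <<'E'
from look import *
rep("side",.029,.012,.009,box=.037)
E
```

```text
side tilt 0.5502508398848277 bottom [0.5809 0.1004 0.1122] N 131 err 0.0015813500669489416 stub xys [-0.0015  0.0041  0.0588] tcp [0.5779 0.0933 0.125 ] b in tool [-0.0068  0.0127  0.0038] F [-2.9919  3.1831 -1.8762]
```

Threaded on the post. I'll release it and let it slide down.

>>> {"method": "move_arm", "body": {"increments": [{"offset":[0,0,0],"yaw":0,"jaw":0},{"offset":[0,0,0],"yaw":0,"jaw":0},{"offset":[0,0,0],"yaw":0,"jaw":0},{"offset":[0,0,0],"yaw":0,"jaw":0},{"offset":[0.02,-0.03,0],"yaw":0,"jaw":0},{"offset":[0.04,-0.06,0],"yaw":0,"jaw":0},{"offset":[0.07,-0.09,0],"yaw":0,"jaw":0},{"offset":[0.11,-0.1,0],"yaw":0,"jaw":0}]}}

```text
clock: 15.47
position: [0.5933, -0.0127, 0.231]
ee_rot: [-0.533, 0.456, -0.471, 0.534]
ft_force: [0.8, 0.3, -0.5]
grip_width: 0.997
```

```bash
python3 - <<'E'
from look import *
p=manip.camera("side")
v,b,N,e=held(p,.029,.057,[.5],.0285,thr=0,box=.043,c0=FOOT+.0285*D_);print(v,stub(b),N,e)
w=cloud(p).reshape(-1,3);S=np.stack([stub(x) for x in w[np.linalg.norm(w-FOOT-.05*D_,axis=1)<.06]])
r=np.hypot(S[:,0],S[:,1]);m=(r<.027)&(r>.014)&(S[:,2]>.03)&(S[:,2]<.08);print("top face s",np.percentile(S[m,2],[5,25,50,75,95]))
x=cv2.resize(p["pixels"][150:260,250:380],None,fx=6,fy=5.4,interpolation=cv2.INTER_CUBIC);cv2.imwrite("pics/a6.png",x[...,::-1])
print(manip.get_obs()["position"],manip.get_obs()["ee_rot"])
E
```

```text
[ 0.526   0.0014  0.0002 -0.0012] [-0.0018  0.0002 -0.0004] 750 0.0009748213765925599
top face s [0.0486 0.0551 0.0564 0.0574 0.0591]
[ 0.5936 -0.0245  0.2323] [ 0.5315 -0.4571  0.4759 -0.5312]
```

View pics/a6.png

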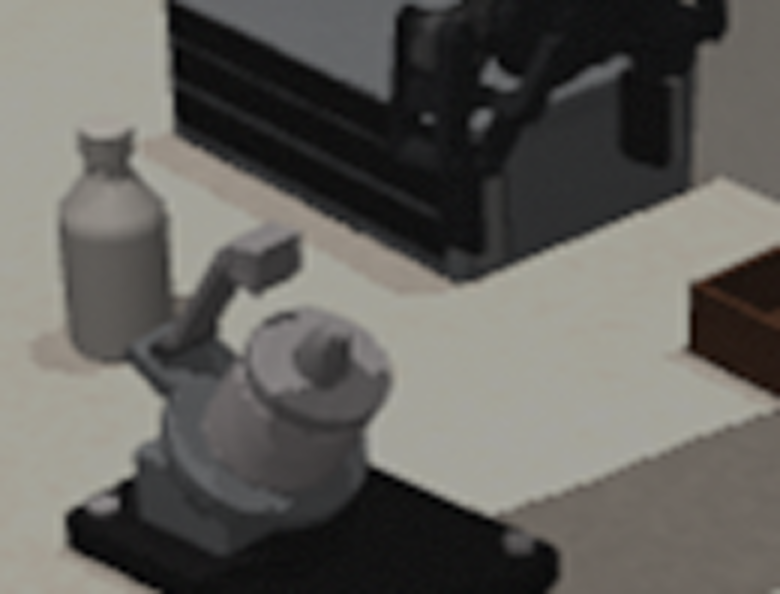

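The washer is seated flat: its top face measures about 56.5 mm from the seat, and in the picture it sits at (320,360) square on the spacer. Next is the silver bushing.

>>> {"method": "move_arm", "body": {"increments": [{"offset":[0.04,0,-0.01],"yaw":0,"jaw":0},{"offset":[0.08,0,-0.02],"yaw":0,"jaw":0},{"offset":[0.12,0,-0.03],"yaw":0,"jaw":0},{"offset":[0.16,0,-0.04],"yaw":0,"jaw":0},{"offset":[0.2,0.01,-0.05],"yaw":0,"jaw":0},{"offset":[0.24,0.02,-0.06],"yaw":0,"jaw":0},{"offset":[0.28,0.04,-0.07],"yaw":0,"jaw":0},{"offset":[0.315,0.06,-0.08],"yaw":0,"jaw":0},{"offset":[0.34,0.08,-0.0874],"yaw":0,"jaw":0},{"offset":[0.3474,0.1,-0.0874],"yaw":0,"jaw":0}]}}

```text
clock: 16.35
position: [0.5503, -0.3887, 0.1372]
ee_rot: [0.531, -0.458, 0.478, -0.528]
ft_force: [0.8, -0.9, 0.6]
grip_width: 1.007
```

>>> {"method": "move_arm", "body": {"increments": [{"offset":[0,0,0],"yaw":0,"jaw":0},{"offset":[0,0,0],"yaw":0,"jaw":0}]}}

```text
clock: 16.52
position: [0.5485, -0.3902, 0.1361]
ee_rot: [0.531, -0.46, 0.479, -0.527]
ft_force: [0.8, -0.5, 0.8]
grip_width: 1.004
```

>>> {"method": "move_arm", "body": {"increments": [{"offset":[-0.009,0.02,0.0063],"yaw":-0.8,"jaw":0},{"offset":[-0.009,0.05,0.0063],"yaw":-0.8,"jaw":0},{"offset":[-0.009,0.08,0.0063],"yaw":-0.8,"jaw":0},{"offset":[-0.009,0.098,0.0063],"yaw":-0.8,"jaw":0},{"offset":[-0.009,0.098,0.0063],"yaw":-0.8,"jaw":0},{"offset":[-0.009,0.098,0.0063],"yaw":-0.8,"jaw":200},{"offset":[-0.009,0.098,0.0063],"yaw":-0.8,"jaw":200},{"offset":[-0.009,0.098,0.0063],"yaw":-0.8,"jaw":200},{"offset":[-0.009,0.098,0.0063],"yaw":-0.8,"jaw":200},{"offset":[-0.009,0.098,0.0063],"yaw":-0.8,"jaw":200}], "squeeze": 25}}

```text
clock: 17.35
position: [0.5559, -0.3832, 0.0402]
ee_rot: [0.534, -0.455, 0.476, -0.53]
ft_force: [-2.4, 2.2, 8.0]
grip_width: 0.456
```

>>> {"method": "move_arm", "body": {"increments": [{"offset":[0,-0.03,0],"yaw":0,"jaw":200},{"offset":[0,-0.065,0],"yaw":0,"jaw":200},{"offset":[-0.02,-0.1,0.004],"yaw":0,"jaw":200},{"offset":[-0.055,-0.12,0.012],"yaw":0,"jaw":200},{"offset":[-0.095,-0.13,0.02],"yaw":0,"jaw":200},{"offset":[-0.135,-0.14,0.028],"yaw":0,"jaw":200},{"offset":[-0.175,-0.15,0.036],"yaw":0,"jaw":200},{"offset":[-0.215,-0.16,0.044],"yaw":0,"jaw":200},{"offset":[-0.255,-0.16,0.052],"yaw":0,"jaw":200},{"offset":[-0.295,-0.16,0.06],"yaw":0,"jaw":200}]}}

```text
clock: 18.18
position: [0.5733, -0.0774, 0.195]
ee_rot: [0.533, -0.455, 0.476, -0.531]
ft_force: [0.5, -0.7, -3.0]
grip_width: 0.446
```

>>> {"method": "move_arm", "body": {"increments": [{"offset":[-0.04,-0.003,0.008],"yaw":0,"jaw":200},{"offset":[-0.075,-0.003,0.015],"yaw":0,"jaw":200},{"offset":[-0.105,-0.003,0.022],"yaw":0,"jaw":200},{"offset":[-0.125,-0.003,0.027],"yaw":0,"jaw":200},{"offset":[-0.1307,-0.003,0.027],"yaw":0,"jaw":200},{"offset":[-0.1307,-0.003,0.027],"yaw":0,"jaw":200},{"offset":[-0.1307,-0.003,0.027],"yaw":0,"jaw":200}]}}

```text
clock: 18.77
position: [0.5826, 0.0549, 0.1956]
ee_rot: [0.533, -0.455, 0.476, -0.531]
ft_force: [-0.4, -0.7, -2.8]
grip_width: 0.451
```

```bash
cat >> look.py <<'E'
def bush(n="side",g=.038,box=.065,thr=60):
    """bushing = union of flange and hub; fit as in held"""
    p=manip.camera(n);o=manip.get_obs();t=np.array(o["position"])
    w=cloud(p).reshape(-1,3);br=p["pixels"].reshape(-1,3).min(1)
    Q=w[np.isfinite(w[:,0])&(np.linalg.norm(w-t+[0,0,.025],axis=1)<box)&(br>thr)&(w[:,2]>.01)]
    sS=(Q-FOOT)@D_;Q=Q[(np.linalg.norm(Q-FOOT-sS[:,None]*D_,axis=1)>.031)|(sS>.082)]
    def unp(v):
        ax=H*np.sin(v[0])+Zw*np.cos(v[0]);return ax,t+v[1]*H+v[2]*JY+v[3]*Zw-ax*g
    def cyl(s,r,h,R):
        dz=abs(s-h/2)-h/2;dr=r-R;return np.where((dz>0)&(dr>0),np.hypot(dz,dr),np.maximum(dz,dr))
    def res(v):
        ax,b=unp(v);q=Q-b;s=q@ax;r=np.linalg.norm(q-s[:,None]*ax,axis=1)
        return np.minimum(cyl(s,r,.012,.038),cyl(s,r,.05,.02))
    S=min((least_squares(res,[a,0,0,0],loss="soft_l1",f_scale=.001,bounds=([-.6,-.03,-.03,-.03],[1.1,.03,.03,.03])) for a in(0,.3,.6)),key=lambda s:s.cost)
    ax,b=unp(S.x);rot=Ro.from_quat(o["ee_rot"]).as_matrix()
    print("tilt",S.x[0],"N",len(Q),"err",np.median(abs(res(S.x))),"stub xys",stub(b),"tcp",t,"b in tool",rot.T@(b-t),"F",o["ft_force"],"w",o["grip_width"])
    return p,b
E
python3 -c "
from look import *
bush()"
```

```text
tilt -0.010992569849698654 N 651 err 0.0008934084606059961 stub xys [-0.0176  0.0004  0.1155] tcp [0.5827 0.054  0.1956] b in tool [-0.0048  0.0423 -0.    ] F [ 0.0785 -1.1594 -3.6749] w 0.45477663747724517
```

>>> {"method": "move_arm", "body": {"increments": [{"offset":[-0.001,0.012,0],"yaw":0,"jaw":200},{"offset":[-0.001,0.019,0],"yaw":0,"jaw":200},{"offset":[0,0.023,0],"yaw":0,"jaw":200},{"offset":[0.001,0.027,0],"yaw":0,"jaw":200},{"offset":[0.002,0.031,0],"yaw":0,"jaw":200},{"offset":[0.003,0.035,0],"yaw":0,"jaw":200},{"offset":[0.004,0.039,0],"yaw":0,"jaw":200},{"offset":[0.004,0.0425,0],"yaw":0,"jaw":200},{"offset":[0.004,0.0425,0],"yaw":0,"jaw":200}], "squeeze": 20}}

```text
clock: 19.57
position: [0.5841, 0.044, 0.1535]
ee_rot: [0.533, -0.456, 0.479, -0.528]
ft_force: [-3.1, -12.9, 8.0]
grip_width: 0.452
```

```bash
python3 -c "
from look import *
bush()"
```

```text
tilt 0.3681078949160059 N 669 err 0.0011317620904986118 stub xys [-0.0353  0.0007  0.0831] tcp [0.5841 0.0441 0.1536] b in tool [-0.0158  0.0368  0.0002] F [ -3.6608 -12.1502   7.872 ] w 0.4517103412728728
```

>>> {"method": "move_arm", "body": {"increments": [{"offset":[-0.003,0.0,0],"yaw":-0.7,"jaw":200},{"offset":[-0.007,0.001,0],"yaw":-0.7,"jaw":200},{"offset":[-0.01,0.004,0],"yaw":-0.7,"jaw":200},{"offset":[-0.01,0.007,0],"yaw":-0.7,"jaw":200},{"offset":[-0.01,0.009,0],"yaw":-0.7,"jaw":200},{"offset":[-0.01,0.009,0],"yaw":-0.7,"jaw":200}]}}

```text
clock: 20.12
position: [0.5836, 0.0459, 0.1451]
ee_rot: [0.536, -0.452, 0.48, -0.528]
ft_force: [-2.6, -22.1, 9.5]
grip_width: 0.454
```

```bash
python3 -c "
from look import *
bush()"
```

```text
tilt 0.5051441656291219 N 669 err 0.001307600780604684 stub xys [-0.0358  0.0005  0.0781] tcp [0.5836 0.0459 0.1452] b in tool [-0.0162  0.0329  0.0004] F [ -2.085  -22.3714   8.5403] w 0.4520448454241238
```

>>> {"method": "move_arm", "body": {"increments": [{"offset":[0.008,-0.01,0],"yaw":0,"jaw":200},{"offset":[0.012,-0.022,0],"yaw":0,"jaw":200},{"offset":[0.0,-0.03,0],"yaw":0,"jaw":200},{"offset":[-0.012,-0.036,0],"yaw":0,"jaw":200},{"offset":[-0.0217,-0.036,0],"yaw":0,"jaw":200},{"offset":[-0.0217,-0.036,0],"yaw":0,"jaw":200},{"offset":[-0.0217,-0.036,0],"yaw":0,"jaw":200}], "squeeze": 30}}

```text
clock: 20.75
position: [0.5798, 0.0694, 0.1801]
ee_rot: [0.536, -0.452, 0.479, -0.528]
ft_force: [-0.4, 0.1, -3.9]
grip_width: 0.452
```

```bash
python3 -c "
from look import *
p,b=bush()
x=cv2.resize(p['pixels'][150:260,250:380],None,fx=6,fy=5.4,interpolation=cv2.INTER_CUBIC);cv2.imwrite('pics/a7.png',x[...,::-1])"
```

```text
tilt 0.490187246715096 N 684 err 0.0012655302548576462 stub xys [ 0.0027 -0.0011  0.0963] tcp [0.5798 0.0685 0.1801] b in tool [-0.0176  0.0327 -0.0005] F [ 0.3436 -0.2814 -2.8652] w 0.45252326421741346
```

View pics/a7.png

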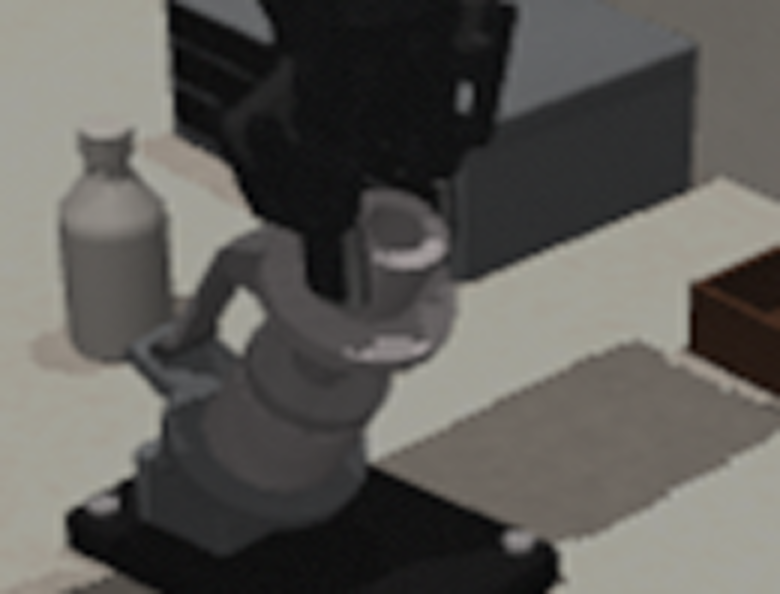

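>>> {"method": "move_arm", "body": {"increments": [{"offset":[0.0025,0.004,0.001],"yaw":0,"jaw":200},{"offset":[0.001,0.008,0.001],"yaw":0,"jaw":200},{"offset":[-0.001,0.011,0.001],"yaw":0,"jaw":200},{"offset":[-0.003,0.0145,0.001],"yaw":0,"jaw":200},{"offset":[-0.005,0.018,0.001],"yaw":0,"jaw":200},{"offset":[-0.007,0.0215,0.001],"yaw":0,"jaw":200},{"offset":[-0.009,0.025,0.001],"yaw":0,"jaw":200},{"offset":[-0.009,0.025,0.001],"yaw":0,"jaw":200}], "squeeze": 45}}

```text
clock: 21.47
position: [0.5804, 0.0763, 0.1548]
ee_rot: [0.536, -0.452, 0.48, -0.527]
ft_force: [0.2, -1.9, -0.2]
grip_width: 0.445
```

```bash
python3 -c "
from look import *
p,b=bush()"
```

```text
tilt 0.5057538705762238 N 616 err 0.0012047689769450632 stub xys [-0.0041  0.0005  0.0712] tcp [0.5803 0.0765 0.1548] b in tool [-0.0163  0.0326 -0.0004] F [-0.0746 -2.2435  0.2268] w 0.45194016169130186
```

>>> {"method": "move_arm", "body": {"increments": [{"offset":[-0.003,0.002,0],"yaw":0,"jaw":200},{"offset":[-0.005,0.005,0],"yaw":0,"jaw":200},{"offset":[-0.007,0.0085,0],"yaw":0,"jaw":200},{"offset":[-0.009,0.012,0],"yaw":0,"jaw":200},{"offset":[-0.0105,0.0145,0],"yaw":0,"jaw":200},{"offset":[-0.0105,0.0145,0],"yaw":0,"jaw":200}]}}

```text
clock: 22.02
position: [0.579, 0.0858, 0.1424]
ee_rot: [0.536, -0.453, 0.479, -0.527]
ft_force: [-16.5, -5.5, 31.9]
grip_width: 0.446
```

```bash
python3 -c "
from look import *
p,b=bush()"
```

```text
tilt 0.5182995395328481 N 478 err 0.001424582702534781 stub xys [-0.0017  0.0007  0.0555] tcp [0.579  0.0857 0.1424] b in tool [-0.0169  0.0327 -0.0001] F [-16.0186  -4.6606  31.9158] w 0.44955618817739307
```

```bash
python3 -c "
from look import *
p=manip.camera('side')
w=cloud(p).reshape(-1,3);q=w-FOOT;X=-H*np.cos(np.pi/6)+Zw*.5
S=np.stack([q@X,q@JY,q@D_],1);m=(S[:,2]>.074)&(S[:,2]<.1)&(abs(S[:,1])<.02)&(S[:,0]>.022)&(S[:,0]<.08)
print(m.sum(),np.percentile(S[m,0],[2,10,50]) if m.sum() else '',np.percentile(S[m,2],[5,50,97]) if m.sum() else '')
x=cv2.resize(p['pixels'][150:260,250:380],None,fx=6,fy=5.4,interpolation=cv2.INTER_CUBIC);cv2.imwrite('pics/a8.png',x[...,::-1])"
```

```text
5 [0.0341 0.0343 0.0356] [0.0785 0.083  0.086 ]
```

View pics/a8.png

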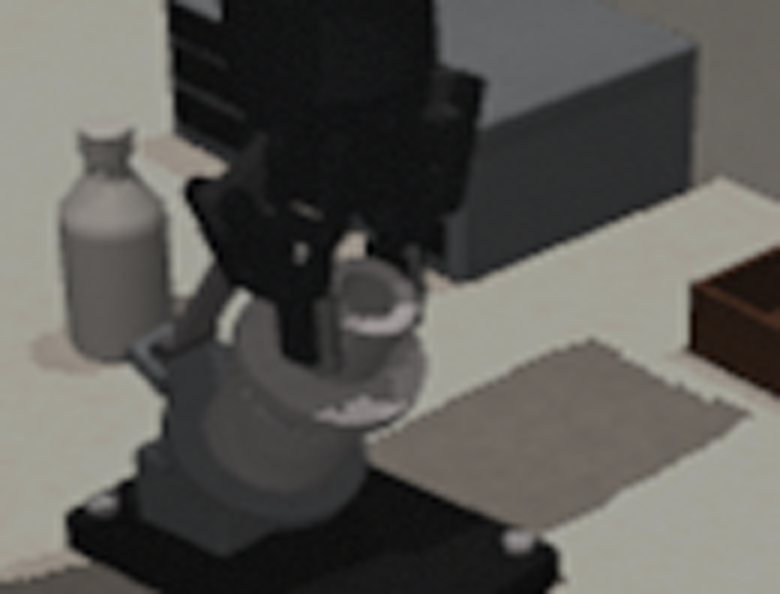

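>>> {"method": "move_arm", "body": {"increments": [{"offset":[0,0,0],"yaw":0,"jaw":200},{"offset":[0,0,0],"yaw":0,"jaw":200},{"offset":[0,0,0],"yaw":0,"jaw":0},{"offset":[0,0,0],"yaw":0,"jaw":0},{"offset":[0,0,0],"yaw":0,"jaw":0},{"offset":[0,-0.03,0],"yaw":0,"jaw":0},{"offset":[0.01,-0.07,0],"yaw":0,"jaw":0},{"offset":[0.05,-0.1,0],"yaw":0,"jaw":0},{"offset":[0.09,-0.12,0],"yaw":0,"jaw":0},{"offset":[0.12,-0.12,0],"yaw":0,"jaw":0}], "squeeze": 30}}

```text
clock: 22.95
position: [0.5937, -0.0291, 0.2702]
ee_rot: [0.535, -0.451, 0.479, -0.53]
ft_force: [1.3, -0.8, 0.6]
grip_width: 1.0
```

```bash
python3 - <<'E'
from look import *
X=-H*np.cos(np.pi/6)+Zw*.5
o=manip.get_obs();t0=manip.get_obs
real=manip.get_obs
for n in("side","top"):
    p=manip.camera(n)
    w=cloud(p).reshape(-1,3);q=w-FOOT
    S=np.stack([q@X,q@JY,q@D_],1);m=(S[:,2]>.074)&(S[:,2]<.1)&(abs(S[:,1])<.02)&(S[:,0]>.022)&(S[:,0]<.08)
    print(n,"nose",m.sum(),np.percentile(S[m,0],[2,10,50]),np.percentile(S[m,2],[5,50,97]))
    r=np.hypot(S[:,0],S[:,1]);f=(r>.023)&(r<.035)&(S[:,2]>.055)&(S[:,2]<.085)&(S[:,0]<.02)
    A=np.c_[S[f,:2],np.ones(f.sum())];c,*_=np.linalg.lstsq(A,S[f,2],rcond=None);print("flange top plane (slopes, s)",c,np.median(S[f,2]))
    f=(r<.02)&(r>.012)&(S[:,2]>.09)&(S[:,2]<.13);print("hub top s",np.median(S[f,2]),f.sum())
    if n=="side":
        x=cv2.resize(p['pixels'][150:260,250:380],None,fx=6,fy=5.4,interpolation=cv2.INTER_CUBIC);cv2.imwrite('pics/a9.png',x[...,::-1])
print(o["position"],o["grip_width"],o["clock"])
E
```

```text
side nose 121 [0.0324 0.0335 0.0404] [0.0754 0.0837 0.0915]
flange top plane (slopes, s) [-0.0099  0.022   0.0682] 0.06833636361445847
hub top s 0.10427782140418555 175
top nose 78 [0.0275 0.0375 0.0497] [0.075  0.0846 0.0942]
flange top plane (slopes, s) [ 0.008  -0.0064  0.0687] 0.06875924298657698
hub top s 0.10631212108128159 98
[ 0.5937 -0.0291  0.2702] 0.9998073649262347 22.95
```

View pics/a9.png

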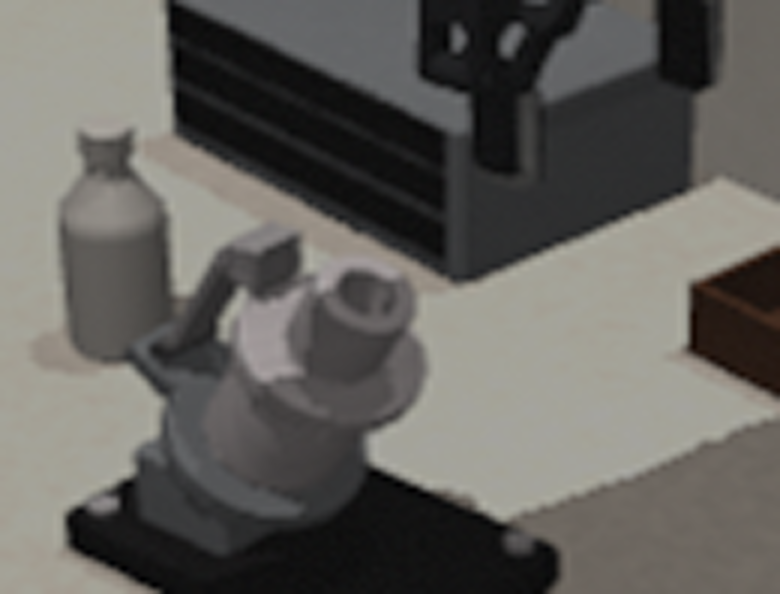

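The bushing is home. The flange's top face measures about 68.5 mm against 69 nominal, within 0.02 of square. The nose is back at its shut position: 32.4 mm from the axis, at picture position (265,260), the same as before.

```bash
python3 -c "
from workcell import manip
print(manip.hand_in())"
```

```text
the job is handed in; nothing more can be done
None
```

The tube stack is assembled on the stub and handed in at about 23 s; no verdict was reported. The spacer went on first, then the washer, then the silver bushing flange first. The gripper could only point straight down. I tilted each part in the grip by about 23 to 35°, the spacer on the plinth edge and the other two on the stub tip, then slid it along the stub axis.

My last depth measurements:

| Part | Measured | Nominal |
|---|---|---|
| Spacer, offset from home | 1–2 mm | 0 mm |
| Washer, top face from seat | about 56.5 mm | 57 mm |
| Bushing, flange top face from seat | 68.2–68.7 mm | 69 mm |
| Bushing, squareness to stub | within about 0.025 rad | 0 rad |
| Catch nose, distance from stub axis (side camera) | 32.4 mm | 32.5 mm (shut) |

- **Camera disagreements:** the two cameras differed on the hub top, 104 mm from the side and 106 mm from the top, against 107 mm nominal. The top camera's catch nose reading was noisy at 27.5–37.5 mm, so I judged the catch shut from the side camera and its unchanged place in the picture.
- **Not seen directly:** I did not see the catch swing open. I infer it from the 76 mm flange now sitting under the shut nose.
- **Forces and bystanders:** the highest force I read was about 36 N, while pressing the bushing home. The gripper was clear of everything at the end. I did not re-measure the bystanders, but no path went near them and the bottle is unmoved in the pictures.

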